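# Weigh the jar on the kitchen scale

### The job

Someone left a brass weight on the same pan as the jar. Leave the jar where it is, and get all three weights standing upright on the other pan so that the two-pan scale sits level; set them down rather than dropping them, and leave the other kitchen things alone.

Things in the scene. Friction and masses are not known exactly. Their poses are not given: they have to be found in the camera images.
- scale: two-pan kitchen scale with a green base, 150 by 300 mm, fixed to the worktop; origin under the middle of the base, on the worktop. x points away from the robot across the beam, y along the beam to the left pan; turned at most 0.15 rad.
- beam (a joint): tilt of the scale's beam in rad about the scale's x axis: 0 level, positive when the left pan is high and the right pan low; stops at +0.07 and -0.07. A weak spring (3 N m/rad) and damper settle it in about a second; where on a pan a thing stands makes no difference. Pans differ in height by 270 mm times this value.
- pan_left_floor (a point): left pan, 135 mm along +y (the robot's left) from the scale's middle: steel tray 150 mm (scale's x) by 200 mm (y), rim 8 mm above its floor. This point: centre of its inner floor; axes as the scale's. Stays horizontal; moves 9.5 mm up or down from its level height of 78 mm. Two things start on it, at x about +25, y about +50 and -50 mm from here; its front half (robot's side) is free.
- pan_right_floor (a point): right pan, 135 mm along -y (the robot's right) from the scale's middle: steel tray 150 mm (scale's x) by 200 mm (y), rim 8 mm above its floor. This point: centre of its inner floor; axes as the scale's. Stays horizontal; moves 9.5 mm up or down from its level height of 78 mm. Two things start on it, at x about +25, y about +50 and -50 mm from here; its front half (robot's side) is free.
- jar_mid (a point): amber glass jar with a yellow lid and a paper label, 72 mm across, 112 mm tall, 750 g (as much as three weights); this point is half-way up its axis. It stands on one of the pans beside one weight and is not to be moved.
- weight1_mid (a point): brass weight 1 of three identical ones: upright cylinder 32 mm across, 55 mm tall, with a shallow groove (26 mm across) 41 to 45 mm above its foot; about 250 g. This point is its centre, half-way up; z is its upright axis. Starts upright on a pan, with at least 30 mm to its neighbour on the same pan.
- weight2_mid (a point): brass weight 2 of three identical ones: upright cylinder 32 mm across, 55 mm tall, with a shallow groove (26 mm across) 41 to 45 mm above its foot; about 250 g. This point is its centre, half-way up; z is its upright axis. Starts upright on a pan, with at least 30 mm to its neighbour on the same pan.
- weight3_mid (a point): brass weight 3 of three identical ones: upright cylinder 32 mm across, 55 mm tall, with a shallow groove (26 mm across) 41 to 45 mm above its foot; about 250 g. This point is its centre, half-way up; z is its upright axis. Starts upright on a pan, with at least 30 mm to its neighbour on the same pan.
- rack_edge (a point): fixed wire draining shelf over the scale's back half, 560 mm long, parallel to the beam. This point: middle of its front bar (8 mm thick), 235 mm up. Bars run from here 160 mm away from the robot; legs only at its ends, 85 mm or more behind the front bar. Things on the pans start below and 5 to 25 mm behind this bar: reach in leaning, gripper body towards the robot, fingers forward and down.
- baking_tin: loose small black pot with two side handles, 110 mm across, 45 mm tall, behind the scale; origin under its middle. Bystander, to be left alone.
- dish: loose blue bowl, 90 mm across, 35 mm tall, behind the scale; origin under its middle. Bystander, to be left alone.
- spoon: loose spoon lying on the worktop just right of the scale; origin on the worktop near its middle, x along it. Bystander, to be left alone.
- cleaner: loose yellow bottle with a red cap, 72 mm across, 200 mm tall, on the right; origin under its middle. Bystander, to be left alone.
- mug: loose white mug, 80 mm across, 95 mm tall, on the right; origin under its middle. Bystander, to be left alone.
- cup: loose orange cup, 80 mm across, 110 mm tall, far left; origin under its middle. Bystander, to be left alone.
- brush: loose flat brush with a wooden handle, lying on the right, near the robot; origin on the worktop near its middle, x along it. Bystander, to be left alone.
Mind the look-alikes: they are no part of the job. Leave any blue or purple look-alike of the part that bears weight3_mid alone.

How it is judged:
By the outcome, as a careful person would: the job done as asked, in the order asked, and still so for the second after the job is handed in, with the robot touching nothing.
It also fails if it takes over 42 s, if anything falls off the work surface, if the arm or the gripper's body presses on something with over 40 N, if the wrist force passes 120 N, or if a joint passes its speed limit or range.

### The arm

A 6-joint arm with a two-finger parallel gripper is mounted at the origin on the work surface. World frame = base frame: x ahead of the robot, y to its left, z up, the work surface at z = 0. Lengths are in m, angles in degrees, forces in N, time in s.
With the tool pointing down it reaches from about 0.4 to 0.825 m from the base axis. Payload 7 kg.
Tool frame: the origin (TCP) lies at the very end of the fingers, on their centre line; the grasp point (between the pads) lies 19 mm behind it; z points along the fingers, y is the line along which they close (so a half turn about z gives the same grasp; the last joint's range is limited). The gripper opens to 88 mm and grips with 3 to 60 N. Pads are 19 mm wide; open, the fingers measure 130 mm over their backs; the gripper's body (78 mm by 193 mm) begins 47 mm behind the grasp point.
Start: joints at [85.892, 20.546, 0.682, 0, -70.136, -16.507], TCP at [0.238, 0.632, 0.227] pointing down, gripper open.
Joint ranges: [-176.03, 176.03], [-82.01, 121.73], [-58.28, 71.71], [-173.87, 95.51], [-174.79, -0.11], [-173.66, 173.66]. Speed limits (degrees/s): [136.94, 136.94, 172.46, 180, 180, 180].

### API

Orientations are given as [roll, pitch, yaw] about the fixed x, y, z axes, in that order (R = Rz(yaw) Ry(pitch) Rx(roll)).
In Python, from plant import r gives the robot as it stands. The module is installed in compiled form; this text tells all that it offers.
- The arm moves only by the tool jog_arm, never from a script. Its arguments are lists of equal length, an entry for each row: "travel": the shift along the tool's x, y, z each as a share of 50 cm, from -1 to 1, a list of three; "dr": the turn, a rotation vector about the tool's x, y, z each as a share of 360 degrees, from -1 to 1, a list of three; "claw": the opening, from 0 (shut) to 1 (fully open). A call has exactly 10 rows; each row is the pose to reach, as a shift and turn from the pose commanded when the call began, along the tool's axes at that moment, turning the shorter way round; what a row does not reach only later rows make up. A row lasts 1/8 s, in which the tool goes at most 62.5 mm and 10.7 degrees, less where a joint would pass 70% of its speed; a pose out of reach is approached as far as the arm can. A call with a number of a shift or a turn outside -1 to 1 is refused whole. A call with a gripper value outside its range is refused whole. The fingers move at their own pace and stop on an object; "newtons" is the grip in N (left out, the last holds). Time passes only in rows, so rows that repeat a pose let the fingers close, or fill a call up. It gives the time, the measured TCP pose, the force, the opening and the grip force at its end, in the units of the state.
- r.get_state(): the state, without advancing time (a new reading comes with each control period).
- r.capture(name): name is "scene" or "top" or "wrist"; returns a dict with "pixels" (400x640x3 uint8, red, green, blue), "range_z" (400x640 float32, m along the optical axis (not along the pixel's ray), 0 where there is no reading), "fx", "fy", "cx", "cy" (pixels), "dist_coeffs" ([k1, k2, p1, p2, k3] as OpenCV has them; the pictures are not rectified), "position" and "attitude" of the camera in the world; the wrist camera has in their place "hand_eye" (4x4, takes a point from camera to tool coordinates, whose origin is the TCP and whose axes are the flange's). Camera axes: x right, y up, looking along -z (the intrinsics and any distortion apply to the point x, -y, -z); pixel columns grow to the right and rows downward; lengths in m; the calibration is good to about 2 mm. A picture is of the moment at which its call begins: read the wrist's pose just before it.
- r.close_job(): hands the job in; it is judged then, once.
Trained networks look in the newest picture that a camera, given by its name, has taken for a name from the list of things; names that differ only in an ending like _2 or _b are one class to them, and where a whole thing is asked for, a point or a joint stands for the part that bears it (a point fixed in the world has none). Each returns a list of dicts, best first, with "conf" (0 to 1); they miss things now and then, are a little off and sometimes report something else, mostly with a low value. They report only what shows in the picture. A call takes as long as a camera call. They do not tell look-alikes from the thing itself.
- r.boxes_of(name, camera): "extent" ([left, top, right, bottom] in pixels, round what is visible of it).
- r.regions_of(name, camera): "pixels" (400x640 bool, what is visible of it) and "extent" ([left, top, right, bottom] in pixels, round what is visible of it).
- r.tip_of(name, camera): "at" ([column, row] in pixels: a listed point, or the origin of a listed thing).
The state is a dict: "time_s": time; "joints": joint angles; "qd": joint speeds; "joint_torque": joint torques, N m; "tcp_pos": TCP position; "eef_rot": TCP orientation; "contact_force": force on the tool from outside, world axes, zero at the start; "moment": the same for the moment, N m; "gripper_width": finger opening in m; "gripper_force": force on a finger pad.
Only numpy, scipy, OpenCV 4.12 (cv2) and the standard library are available. Lean on these libraries where they do the work, as an engineer would, in place of code of your own. Each camera call takes 0.05 s, during which the arm holds its last target. There are 200 camera calls.

## Working session

There is one attempt and no reset: what is moved stays moved. The work goes in short steps, Python scripts to look and compute and a tool call to move; the robot and the scene stay as the last step left them, time stands still between calls to the robot, and variables do not carry over. Pictures are saved under pics/ and viewed, at most 10 in all, crops included, and the job is handed in when it is done.

Besides the shell and the picture viewer there is one more tool, called after "Request:" in YAML: its name, and indented under it one key for each argument. jog_arm: Moves the arm, as the interface text tells. Its arguments: {"type":"object","properties":{"travel":{"type":"array"},"dr":{"type":"array"},"claw":{"type":"array"},"newtons":{"type":"number"}},"required":["travel","dr","claw"]}

```bash
mkdir -p pics
cat > h.py <<'E'
import numpy as np, cv2
from scipy.spatial.transform import Rotation as R
from plant import r
def pose(s):
    T=np.eye(4); T[:3,:3]=R.from_euler('xyz',s['eef_rot'],degrees=True).as_matrix(); T[:3,3]=s['tcp_pos']; return T
def camT(c,s):
    if 'hand_eye' in c: return pose(s)@np.array(c['hand_eye'])
    T=np.eye(4); a=np.array(c['attitude'],float)
    T[:3,:3]=a if a.shape==(3,3) else R.from_euler('xyz',a,degrees=True).as_matrix(); T[:3,3]=c['position']; return T
def pts(c,s,uv,z):
    uv=np.array(uv,float).reshape(-1,1,2)
    K=np.array([[c['fx'],0,c['cx']],[0,c['fy'],c['cy']],[0,0,1]])
    n=cv2.undistortPoints(uv,K,np.array(c['dist_coeffs'],float)).reshape(-1,2)
    z=np.broadcast_to(z,len(n))
    p=np.c_[n[:,0]*z,-n[:,1]*z,-z]
    T=camT(c,s); return p@T[:3,:3].T+T[:3,3]
def look(n,f=None):
    s=r.get_state(); c=r.capture(n)
    if f: cv2.imwrite('pics/'+f,np.ascontiguousarray(c['pixels'][:,:,::-1]))
    return s,c
def maskpts(c,s,m):
    v,u=np.nonzero(m&(c['range_z']>0)); return pts(c,s,np.c_[u,v],c['range_z'][v,u])
E
python3 - <<'E'
from h import *
np.set_printoptions(precision=3,suppress=True)
for n in ['scene','top','wrist']:
    s,c=look(n,n+'0.png'); print(n,c.get('position'),c.get('attitude'),c['fx'])
    for t in ['weight1_mid','jar_mid','rack_edge','pan_left_floor','pan_right_floor','scale','beam']:
        for d in r.tip_of(t,n)[:5]:
            u,v=np.round(d['at']).astype(int); z=c['range_z'][min(v,399),min(u,639)]
            print(t,'tip',np.round(d['at']),round(d['conf'],2),pts(c,s,[d['at']],z)[0])
    for t in ['weight1_mid','jar_mid']:
        for d in r.regions_of(t,n)[:6]:
            p=maskpts(c,s,d['pixels']); print(t,'reg',d['extent'],round(d['conf'],2),len(p), np.percentile(p,[3,50,97],axis=0).ravel() if len(p) else '')
print(s)
E
```

```text
scene [1.323 0.535 1.519] [ 35.194  -0.593 126.752] 491.8971057356024
jar_mid tip [342. 243.] 0.82 [0.653 0.138 0.177]
rack_edge tip [323. 209.] 0.96 [ 0.542 -0.018  0.094]
rack_edge tip [293. 214.] 0.24 [ 0.692 -0.027  0.239]
pan_left_floor tip [362. 253.] 0.75 [0.593 0.182 0.07 ]
pan_left_floor tip [369. 263.] 0.51 [0.636 0.233 0.124]
pan_right_floor tip [291. 214.] 0.95 [ 0.699 -0.028  0.243]
pan_right_floor tip [306. 220.] 0.57 [ 0.629 -0.024  0.128]
scale tip [326. 242.] 0.86 [0.621 0.055 0.053]
scale tip [325. 293.] 0.7 [0.76  0.153 0.006]Traceback (most recent call last):
  File "<stdin>", line 6, in <module>
ValueError: it knows: baking_tin, brush, cleaner, cup, dish, jar_mid, mug, pan_left_floor, pan_right_floor, rack_edge, scale, spoon, weight1_mid, weight2_mid, weight3_mid
```

Run:
```python
from h import *
np.set_printoptions(precision=3,suppress=True)
for n in ['scene','top','wrist']:
    s,c=look(n,n+'0.png'); print(n,c.get('position'),c.get('attitude'),c['fx'])
    for t in ['weight1_mid','jar_mid','rack_edge','pan_left_floor','pan_right_floor','scale']:
        for d in r.tip_of(t,n)[:5]:
            u,v=np.round(d['at']).astype(int); z=c['range_z'][min(v,399),min(u,639)]
            print(t,'tip',np.round(d['at']),round(d['conf'],2),pts(c,s,[d['at']],z)[0])
    for t in ['weight1_mid','jar_mid']:
        for d in r.regions_of(t,n)[:6]:
            p=maskpts(c,s,d['pixels']); print(t,'reg',d['extent'],round(d['conf'],2),len(p), np.percentile(p,[3,50,97],axis=0).ravel() if len(p) else '')
print(s)
a=cv2.imread('pics/scene0.png')[130:330,200:440]; b=cv2.imread('pics/top0.png')
cv2.imwrite('pics/a.png',cv2.resize(a,(720,600),interpolation=cv2.INTER_CUBIC))
```

```text
scene [1.323 0.535 1.519] [ 35.194  -0.593 126.752] 491.8971057356024
weight1_mid tip [307. 219.] 0.51 [ 0.623 -0.025  0.123]
jar_mid tip [345. 240.] 0.84 [0.642 0.141 0.184]
rack_edge tip [328. 209.] 0.71 [0.613 0.05  0.239]
pan_left_floor tip [361. 257.] 0.6 [0.608 0.189 0.074]
pan_left_floor tip [254. 199.] 0.27 [ 0.618 -0.28   0.015]
pan_right_floor tip [297. 216.] 0.88 [ 0.614 -0.076  0.088]
pan_right_floor tip [248. 138.] 0.67 [ 0.425 -0.473  0.057]
scale tip [327. 242.] 0.96 [0.621 0.057 0.054]
scale tip [305. 219.] 0.27 [ 0.626 -0.032  0.123]
weight1_mid reg [300.5, 212.9, 307.4, 227.9] 0.52 87 [ 0.618 -0.049  0.096  0.633 -0.034  0.142  0.695  0.015  0.241]
jar_mid reg [330.9, 227.3, 355.3, 263.3] 0.58 577 [0.599 0.102 0.082 0.644 0.14  0.174 0.689 0.165 0.239]
top [ 0.284 -0.027  1.392] [ 12.17    0.207 -88.602] 380.1017122887857
weight1_mid tip [325. 181.] 0.62 [ 0.616 -0.037  0.142]
jar_mid tip [277. 178.] 0.72 [0.612 0.122 0.183]
rack_edge tip [306. 176.] 0.78 [0.663 0.034 0.026]
rack_edge tip [337. 150.] 0.26 [ 0.775 -0.08   0.006]
pan_left_floor tip [267. 192.] 0.98 [0
[... 325 characters left out ...]
[266.0, 165.6, 293.6, 193.4] 0.59 420 [0.591 0.097 0.096 0.611 0.126 0.179 0.65  0.154 0.239]
jar_mid reg [177.1, 181.5, 207.2, 208.9] 0.45 568 [0.526 0.398 0.001 0.567 0.448 0.065 0.598 0.473 0.112]
wrist None None 351.9372796233881
{'time_s': 1.25, 'joints': array([ 85.89 ,  20.547,   0.681,   0.001, -70.135, -16.509]), 'qd': array([-0.036, -0.064,  0.031,  0.121,  0.028,  0.049]), 'joint_torque': array([  0.002, -58.239,  29.329,   7.003,   0.012,  -0.   ]), 'tcp_pos': array([0.238, 0.632, 0.227]), 'eef_rot': array([179.999,  -0.001, -20.618]), 'contact_force': array([0.231, 0.311, 0.282]), 'moment': array([0.026, 0.006, 0.038]), 'gripper_force': 0.0, 'gripper_width': 0.08750738032926256}
```

View pics/a.png

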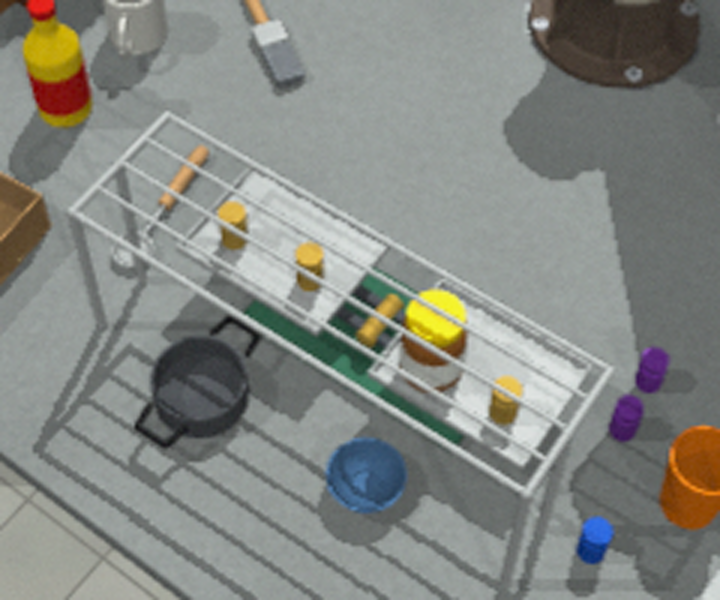

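View pics/top0.png

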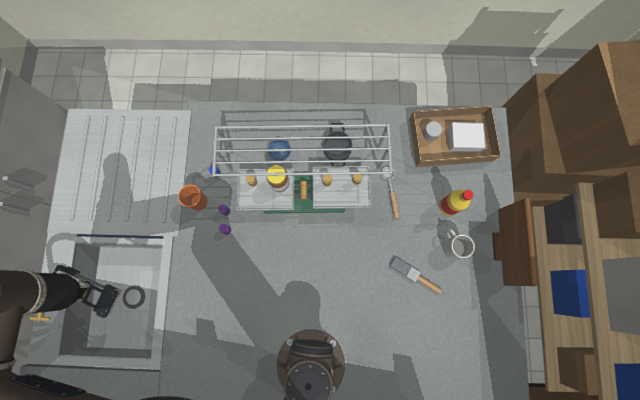

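The scene crop shows three brass weights: on the left pan at crop (505,400), which is top (252,180), and on the right pan at top (326,181) and (357,179). The jar is at top (277,178).

These could be taken for the weight I want:
- the brass pivot, top (304,188)
- purple look-alikes, top (224,210) and (225,229)
- a blue look-alike, top (212,170)

I choose the left-pan brass weight beside the jar, and only that one needs moving.

Run:
```python
from h import *
np.set_printoptions(precision=3,suppress=True)
A=[]
for n in ['scene','top']:
    s,c=look(n,n+'1.png'); hsv=cv2.cvtColor(c['pixels'],cv2.COLOR_RGB2HSV)
    v,u=np.nonzero(c['range_z']>0); P=pts(c,s,np.c_[u,v],c['range_z'][v,u]); H=hsv[v,u]
    box=(P[:,0]>.5)&(P[:,0]<.85)&(P[:,1]>-.25)&(P[:,1]<.35)
    br=box&(H[:,0]>10)&(H[:,0]<30)&(H[:,1]>110)&(P[:,2]>.06)&(P[:,2]<.215)
    m=np.zeros((400,640),np.uint8); m[v[br],u[br]]=1
    k,l=cv2.connectedComponents(m)
    L=l[v,u]
    for i in range(1,k):
        q=P[L==i]
        if len(q)>12: 
            t=q[q[:,2]>np.percentile(q[:,2],97)-.012]
            print(n,i,len(q),np.percentile(q,[5,50,95],axis=0).ravel(),'toppart mean',t.mean(0),len(t))
    bar=box&(P[:,2]>.222)&(P[:,2]<.25)
    q=P[bar]; print('rack',len(q),np.percentile(q,[1,99],axis=0))
    # front bar: nearest x per y bin
    b=np.array([[y,np.percentile(q[abs(q[:,1]-y)<.01,0],4)] for y in np.arange(-.15,.3,.03) if (abs(q[:,1]-y)<.01).sum()>5]); print(np.polyfit(b[:,0],b[:,1],1),b.T)
    pan=box&(H[:,1]<45)&(P[:,2]>.058)&(P[:,2]<.105); q=P[pan]
    for sd,lo,hi in(('L',.05,.35),('R',-.3,.04)):
        w=q[(q[:,1]>lo)&(q[:,1]<hi)]; print(sd,len(w),np.percentile(w,[1,50,99],axis=0).ravel(), cv2.minAreaRect((w[:,:2]*1000).astype(np.float32)))
    g=box&(H[:,0]>45)&(H[:,0]<85)&(H[:,1]>90)&(P[:,2]<.08); q=P[g]; print('green',cv2.minAreaRect((q[:,:2]*1000).astype(np.float32)),np.median(q,0))
im=cv2.imread('pics/top1.png')[150:225,225:385]
cv2.imwrite('pics/b.png',cv2.resize(im,(800,375),interpolation=cv2.INTER_CUBIC))
```

```text
scene 1 59 [ 0.625 -0.158  0.13   0.636 -0.143  0.144  0.647 -0.13   0.149] toppart mean [ 0.636 -0.144  0.144] 53
scene 2 31 [ 0.642 -0.15   0.089  0.648 -0.141  0.106  0.651 -0.132  0.124] toppart mean [ 0.649 -0.14   0.12 ] 8
scene 3 69 [ 0.616 -0.052  0.125  0.629 -0.037  0.143  0.641 -0.025  0.149] toppart mean [ 0.629 -0.04   0.144] 59
scene 4 23 [ 0.634 -0.046  0.09   0.64  -0.037  0.103  0.644 -0.029  0.115] toppart mean [ 0.641 -0.037  0.11 ] 10
scene 8 35 [0.573 0.035 0.061 0.587 0.042 0.063 0.599 0.051 0.068] toppart mean [0.587 0.043 0.064] 35
scene 10 168 [0.623 0.104 0.152 0.637 0.139 0.179 0.653 0.162 0.187] toppart mean [0.639 0.131 0.182] 112
scene 14 24 [0.612 0.039 0.06  0.621 0.046 0.064 0.634 0.052 0.069] toppart mean [0.622 0.045 0.064] 24
scene 15 59 [0.649 0.113 0.135 0.657 0.135 0.145 0.661 0.152 0.156] toppart mean [0.657 0.133 0.152] 29
scene 16 30 [0.611 0.214 0.119 0.62  0.225 0.124 0.624 0.238 0.13 ] toppart mean [0.619 0.226 0.125] 29
scene 19 69 [0.63  0.217 0.076 0.637 0.229 0.101 0.64  0.239 0.128] toppart mean [0.638 0.228 0.124] 15
rack 2253 [[ 0.6
[... 1419 characters left out ...]
4  0.324  0.244]]
[-0.039  0.612] [[-0.15  -0.12  -0.09  -0.06  -0.03   0.     0.03   0.06   0.09   0.12
   0.15   0.18   0.21   0.24   0.27 ]
 [ 0.619  0.618  0.616  0.613  0.613  0.612  0.611  0.61   0.609  0.608
   0.606  0.605  0.604  0.603  0.602]]
L 1750 [0.523 0.077 0.063 0.58  0.19  0.07  0.725 0.319 0.097] ((646.0975341796875, 188.74560546875), (246.87557983398438, 266.4730224609375), 2.214939594268799)
R 2085 [ 0.533 -0.23   0.078  0.599 -0.095  0.088  0.705  0.006  0.099] ((657.30126953125, -107.87602233886719), (247.151123046875, 268.9263916015625), 2.0440211296081543)
green ((597.4447021484375, 71.82047271728516), (143.5725555419922, 0.0), 159.43580627441406) [0.597 0.072 0.021]
```

View pics/b.png

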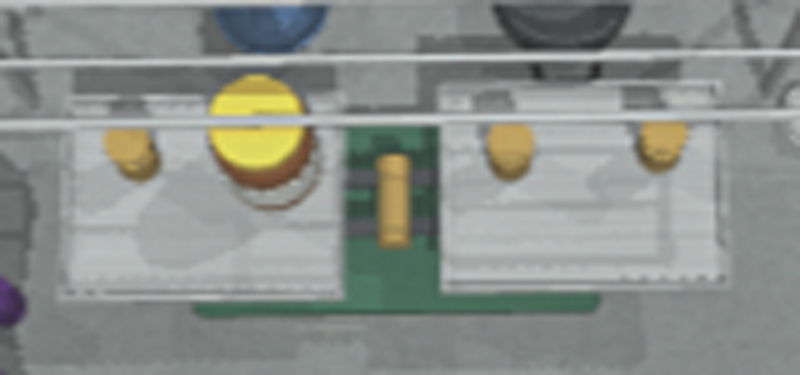

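The close crop (5× of the top view, origin 225,150) shows the brass weight on the left pan at crop (132,150). The jar lid is at (257,122) and two brass weights are on the right pan at (510,150) and (662,145). The weight measures (0.621, 0.225) with its top at 0.124, which fits the pan at its low stop.

```bash
cat >> h.py <<'E'
def target(g,a,psi):
    a,p=np.radians([a,psi]); z=np.array([np.cos(a)*np.cos(p),np.cos(a)*np.sin(p),-np.sin(a)])
    y=np.array([np.sin(p),-np.cos(p),0]); T=np.eye(4); T[:3,:3]=np.c_[np.cross(y,z),y,z]; T[:3,3]=np.array(g)+.019*z; return T
def jog(T,T0=None):
    T0=pose(r.get_state()) if T0 is None else T0
    D=np.linalg.inv(T0)@T
    print('travel',np.round(D[:3,3]/.5,4).tolist(),'dr',np.round(R.from_matrix(D[:3,:3]).as_rotvec(degrees=True)/360,4).tolist())
E
python3 - <<'E'
from h import *
np.set_printoptions(precision=3,suppress=True)
c=r.capture('wrist'); print(c['hand_eye'])
T=target([.621,.225,.100],38,-28); P=T.copy(); P[:3,3]-=.2*T[:3,2]; print(P[:3,3]); jog(P)
E
```

```text
[[-0.001  0.965  0.262  0.071]
 [ 1.     0.001  0.001 -0.   ]
 [ 0.001  0.262 -0.965 -0.158]
 [ 0.     0.     0.     1.   ]]
[0.495 0.292 0.211]
travel [0.7211, 0.4548, 0.0303] dr [-0.0093, 0.1442, 0.0191]
```

Request:
jog_arm:
  travel:
    - [0.36,0.228,-0.04]
    - [0.721,0.455,0.03]
    - [0.721,0.455,0.03]
    - [0.721,0.455,0.03]
    - [0.721,0.455,0.03]
    - [0.721,0.455,0.03]
    - [0.721,0.455,0.03]
    - [0.721,0.455,0.03]
    - [0.721,0.455,0.03]
    - [0.721,0.455,0.03]
  dr:
    - [-0.0093,0.1442,0.0191]
    - [-0.0093,0.1442,0.0191]
    - [-0.0093,0.1442,0.0191]
    - [-0.0093,0.1442,0.0191]
    - [-0.0093,0.1442,0.0191]
    - [-0.0093,0.1442,0.0191]
    - [-0.0093,0.1442,0.0191]
    - [-0.0093,0.1442,0.0191]
    - [-0.0093,0.1442,0.0191]
    - [-0.0093,0.1442,0.0191]
  claw: [0.7,0.7,0.7,0.7,0.7,0.7,0.7,0.7,0.7,0.7]
  newtons: 30

```text
time_s: 3.1
tcp_pos: [0.4948, 0.2934, 0.2118]
eef_rot: [-179.9, -52.0, -28.0]
contact_force: [0.4, 0.3, -0.1]
gripper_width: 0.0614
gripper_force: 0.0
```

Run:
```python
from h import *
np.set_printoptions(precision=3,suppress=True)
s,c=look('wrist','w1.png'); print(s['joints'])
for d in r.regions_of('weight1_mid','wrist')[:4]:
    p=maskpts(c,s,d['pixels']); print(d['extent'],round(d['conf'],2),len(p)); print(np.percentile(p,[3,50,97],axis=0))
    q=p[(p[:,2]>.08)&(p[:,2]<.12)]
    if len(q)>20:
        from scipy.optimize import least_squares
        print(least_squares(lambda x:np.hypot(q[:,0]-x[0],q[:,1]-x[1])-.016,q[:,:2].mean(0)+[.01,0],loss='soft_l1',f_scale=.002).x)
for d in r.tip_of('weight1_mid','wrist')[:3]: print(d)
T=target([.621,.225,.100],38,-28);jog(T)
```

```text
[ 71.953  12.138 -51.98   63.327 -60.301 -60.391]
[548.8, 27.8, 602.9, 83.0] 0.69 1628
[[ 0.619 -0.158  0.088]
 [ 0.63  -0.135  0.121]
 [ 0.648 -0.13   0.142]]
[ 0.635 -0.147]
[490.7, 55.8, 543.7, 108.2] 0.62 1682
[[ 0.611 -0.051  0.09 ]
 [ 0.621 -0.031  0.124]
 [ 0.638 -0.025  0.143]]
[ 0.626 -0.042]
{'at': [515.0, 84.2], 'conf': 0.93}
travel [0.0012, 0.0022, 0.4017] dr [-0.0002, 0.0001, 0.0001]
```

View pics/w1.png

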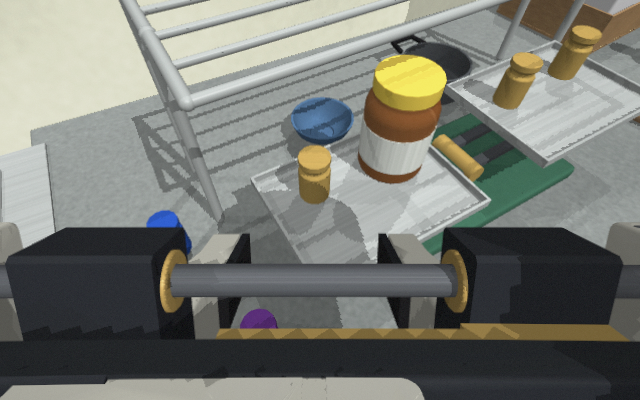

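The wrist view shows the brass weight at (314,175) on the left pan, with the jar at (400,115) to its right. I'll refine the weight's position from the depth in this view.

Run:
```python
from h import *
from scipy.optimize import least_squares
np.set_printoptions(precision=3,suppress=True)
s,c=look('wrist')
m=np.zeros((400,640),bool); m[140:208,288:340]=1
hs=cv2.cvtColor(c['pixels'],cv2.COLOR_RGB2HSV); m&=(hs[...,1]>110)&(hs[...,0]>10)&(hs[...,0]<30)
p=maskpts(c,s,m); print(len(p),np.percentile(p,[3,50,97],axis=0))
q=p[(p[:,2]>.078)&(p[:,2]<.105)]
x=least_squares(lambda x:np.hypot(q[:,0]-x[0],q[:,1]-x[1])-.016,q[:,:2].mean(0)+[.01,0],loss='soft_l1',f_scale=.002).x
print(x,len(q)); t=p[p[:,2]>.119]; print('top',t.mean(0))
m[:]=0; m[55:180,355:448]=1; m&=(hs[...,1]>110)&(hs[...,0]<32)
p=maskpts(c,s,m); q=p[(p[:,2]>.17)]; print('jar',np.percentile(q,[3,97],axis=0))
T=target([x[0],x[1],.100],38,-28);jog(T)
```

```text
1628 [[0.609 0.213 0.074]
 [0.616 0.229 0.11 ]
 [0.636 0.24  0.124]]
[0.625 0.224] 498
top [0.623 0.226 0.123]
jar [[0.595 0.103 0.171]
 [0.65  0.159 0.181]]
travel [0.0059, -0.0011, 0.4077] dr [-0.0002, 0.0, 0.0001]
```

Request:
jog_arm:
  travel:
    - [0.004,0,0.08]
    - [0.004,0,0.16]
    - [0.004,0,0.23]
    - [0.004,0,0.28]
    - [0.004,0,0.32]
    - [0.004,0,0.35]
    - [0.004,0,0.375]
    - [0.004,0,0.395]
    - [0.004,0,0.405]
    - [0.004,0,0.405]
  dr:
    - [0,0,0]
    - [0,0,0]
    - [0,0,0]
    - [0,0,0]
    - [0,0,0]
    - [0,0,0]
    - [0,0,0]
    - [0,0,0]
    - [0,0,0]
    - [0,0,0]
  claw: [0.68,0.68,0.68,0.68,0.68,0.68,0.68,0.68,0.68,0.68]

```text
time_s: 4.55
tcp_pos: [0.6313, 0.2306, 0.1019]
eef_rot: [178.0, -51.3, -28.0]
contact_force: [-0.7, 0.3, 1.0]
gripper_width: 0.0598
gripper_force: 0.0
```

Run:
```python
from h import *
np.set_printoptions(precision=3,suppress=True)
s=r.get_state(); print(s['joints'],s['qd'],s['tcp_pos'],s['eef_rot'],s['contact_force'])
T=pose(s); print('grasp',T[:3,3]-.019*T[:3,2], T[:3,:3])
```

```text
[ 43.32   24.177 -52.954  95.457 -48.899 -71.879] [ 0.066 -0.32  -0.452  0.001 -0.093 -0.138] [0.631 0.231 0.102] [177.973 -51.295 -28.001] [-0.679  0.313  1.018]
grasp [0.619 0.238 0.114] [[ 0.552 -0.494  0.672]
 [-0.294 -0.869 -0.397]
 [ 0.78   0.022 -0.625]]
```

Run:
```python
from h import *
T0=target([.623,.225,.100],38,-28)
T=target([.623,.225,.103],36,-18); T[:3,3]-=.07*T[:3,2]; jog(T,T0); jog(T); print(T[:3,3])
```

```text
travel [0.0019, 0.0143, -0.1426] dr [0.0222, 0.0055, -0.0167]
travel [-0.0083, 0.0359, -0.1084] dr [0.0277, 0.0078, -0.0167]
[0.58375953 0.23775    0.13297705]
```

Request:
jog_arm:
  travel:
    - [-0.004,0.022,-0.13]
    - [-0.004,0.022,-0.13]
    - [-0.004,0.022,-0.13]
    - [-0.004,0.022,-0.13]
    - [-0.004,0.022,-0.13]
    - [-0.004,0.022,-0.13]
    - [-0.004,0.022,-0.13]
    - [-0.004,0.022,-0.13]
    - [-0.004,0.022,-0.13]
    - [-0.004,0.022,-0.13]
  dr:
    - [0,0,0]
    - [0.0,0.0,0.0]
    - [0.0222,0.0055,-0.0167]
    - [0.0222,0.0055,-0.0167]
    - [0.0222,0.0055,-0.0167]
    - [0.0222,0.0055,-0.0167]
    - [0.0222,0.0055,-0.0167]
    - [0.0222,0.0055,-0.0167]
    - [0.0222,0.0055,-0.0167]
    - [0.0222,0.0055,-0.0167]
  claw: [0.68,0.68,0.68,0.68,0.68,0.68,0.68,0.68,0.68,0.68]

```text
time_s: 5.8
tcp_pos: [0.5732, 0.2577, 0.1534]
eef_rot: [176.6, -52.4, -18.1]
contact_force: [0.1, -0.1, -0.4]
gripper_width: 0.0597
gripper_force: 0.0
```

Run:
```python
from h import *
np.set_printoptions(precision=3,suppress=True)
s=r.get_state(); print(s['joints'],s['tcp_pos'],s['eef_rot'])
T0=target([.623,.225,.100],38,-28)
for dr in ([.0222,.0055,-.0167],):
    E=T0@np.block([[R.from_rotvec(np.array(dr)*360,degrees=True).as_matrix(),np.array([[-.002],[.011],[-.065]])],[0,0,0,1]]); print('if raw',E[:3,3])
for a,p in((36,-18),(34,-18),(30,-15)): jog(target([.623,.225,.103],a,p))
```

```text
[ 49.29   15.901 -58.22   95.471 -49.158 -67.274] [0.573 0.258 0.153] [176.574 -52.383 -18.138]
if raw [0.585 0.233 0.127]
travel [-0.0085, 0.0196, 0.1921] dr [0.0098, 0.0045, -0.0001]
travel [-0.0072, 0.0196, 0.1921] dr [0.0098, 0.0101, 0.0001]
travel [-0.0046, 0.0179, 0.1917] dr [0.0168, 0.0213, -0.0042]
```

```bash
cat > kin.py <<'E'
import numpy as np, itertools
from scipy.spatial.transform import Rotation as R
Q=np.radians([[85.892,20.546,.682,0,-70.136,-16.507],[71.953,12.138,-51.98,63.327,-60.301,-60.391],[43.32,24.177,-52.954,95.457,-48.899,-71.879],[49.29,15.901,-58.22,95.471,-49.158,-67.274]])
P=np.array([[.238,.632,.227],[.4948,.2934,.2118],[.6313,.2306,.1019],[.5732,.2577,.1534]])
E=R.from_euler('xyz',[[180,0,-20.618],[-179.9,-52,-28],[177.973,-51.295,-28.001],[176.574,-52.383,-18.138]],degrees=True).as_matrix()
ax=[s*np.eye(3)[i] for i in range(3) for s in(1,-1)]
def chain(q,A):
    M=[np.eye(3)]
    for a,t in zip(A,q): M.append(M[-1]@R.from_rotvec(a*t).as_matrix())
    return M
if __name__=='__main__':
    np.set_printoptions(precision=3,suppress=True)
    res=[]
    for s2,s3 in itertools.product([1,-1],[1,-1]):
      for a4,a5,a6 in itertools.product(ax,ax,ax):
        A=[ax[4],s2*ax[2],s3*ax[2],a4,a5,a6]
        M=[chain(q,A)[-1] for q in Q]; R0=M[0].T@E[0]
        res.append((sum(np.linalg.norm(m@R0-e) for m,e in zip(M,E)),A,R0))
    res.sort(key=lambda t:t[0])
    for e,A,R0 in res[:6]: print(e,np.array(A).tolist(),R0.tolist())
E
python3 kin.py
```

```text
0.0007323038110718174 [[0.0, 0.0, 1.0], [0.0, 1.0, 0.0], [-0.0, -1.0, -0.0], [-1.0, -0.0, -0.0], [-0.0, -1.0, -0.0], [-1.0, -0.0, -0.0]] [[-3.701603189877387e-17, -2.535710184355441e-16, 1.0], [-0.9999999986292218, 5.235987753564526e-05, -3.987499766456617e-17], [-5.235987753567796e-05, -0.999999998629222, -2.570416845584745e-16]]
0.9589911225223978 [[0.0, 0.0, 1.0], [-0.0, -1.0, -0.0], [-0.0, -1.0, -0.0], [-1.0, -0.0, -0.0], [1.0, 0.0, 0.0], [0.0, 0.0, 1.0]] [[-0.13392087098145852, -0.7915483499845599, -0.5962519685102001], [-0.4804051281489074, -0.47439130436382526, 0.7376745916677766], [-0.8667618549312146, 0.3852325271582213, -0.316732989843955]]
1.1390863287697837 [[0.0, 0.0, 1.0], [-0.0, -1.0, -0.0], [0.0, 1.0, 0.0], [0.0, 0.0, 1.0], [-0.0, -0.0, -1.0], [-1.0, -0.0, -0.0]] [[-0.9925418524103515, -0.0391216401601928, -0.11545634882935045], [-0.043904144545796026, 0.9982674263003338, 0.03917360947640689], [0.11372377634219734, 0.0439504591430463, -0.9925398026455089]]
1.2781912262848956 [[0.0, 0.0, 1.0], [-0.0, -1.0, -0.0], [0.0, 1.0, 0.0], [0.0, 1.0, 0.0], [0.0, 0.0, 1.0], [0.0,
[... 162 characters left out ...]
, 0.4753506316757268, -0.8689341538854867]]
1.7165827234755255 [[0.0, 0.0, 1.0], [0.0, 1.0, 0.0], [-0.0, -1.0, -0.0], [-0.0, -1.0, -0.0], [0.0, 1.0, 0.0], [-0.0, -0.0, -1.0]] [[-0.44656530685830037, -0.5067902055033131, -0.7373893912421458], [-0.8676464642293388, 0.4465842012478411, 0.2185226860217377], [0.21856129534041294, 0.7373779484102694, -0.6391437407793203]]
1.7867421890371387 [[0.0, 0.0, 1.0], [-0.0, -1.0, -0.0], [-0.0, -1.0, -0.0], [-0.0, -1.0, -0.0], [-1.0, -0.0, -0.0], [-0.0, -1.0, -0.0]] [[-0.5201257455960643, -0.8144546983772789, -0.25716289207293175], [-0.2290045177714704, 0.4230588020584847, -0.8766859077463813], [0.8228159816194596, -0.3970954473322705, -0.4065575803002442]]
```

```bash
cat >> kin.py <<'E'
A=[np.array(a) for a in([0,0,1],[0,1,0],[0,-1,0],[-1,0,0],[0,-1,0],[-1,0,0])]
R0=np.array([[0,0,1],[-1,0,0],[0,-1,0]])
S=[(1,2),(1,0),(1,1),(2,2),(3,0),(3,2),(5,1),(5,0),(5,2)]
def row(q): M=chain(q,A); return np.array([M[i][:,j] for i,j in S]).T
B=np.vstack([row(q) for q in Q])
lam=1e-4; D=np.linalg.solve(B.T@B+lam**2*np.eye(len(S)),B.T@P.ravel())
def fk(q): T=np.eye(4); T[:3,:3]=chain(q,A)[-1]@R0; T[:3,3]=row(q)@D; return T
lo=np.radians([-176,-82,-58.2,-173.8,-174.7,-.2]); hi=np.radians([176,121.7,71.7,95.4,-.2,173.6]); lo[5]=-3.03
from scipy.optimize import least_squares
def ik(T,q0):
    f=lambda q:np.r_[(fk(q)[:3,3]-T[:3,3])*5,R.from_matrix(fk(q)[:3,:3].T@T[:3,:3]).as_rotvec()]
    s=least_squares(f,np.clip(q0,lo+1e-3,hi-1e-3),bounds=(lo,hi)); return np.degrees(s.x),np.sqrt(2*s.cost)
E
cat > t.py <<'E'
from kin import *
from h import target
np.set_printoptions(precision=3,suppress=True)
print(dict(zip(S,D.round(4))),abs(B@D-P.ravel()).max(),np.linalg.svd(B)[1])
rng=np.random.default_rng(0)
for a in(25,30,36,42):
  for p in(-25,-18,-12,-6,0):
    T=target([.623,.225,.103],a,p); best=[]
    for k in range(25):
        q0=Q[k%4] if k<4 else rng.uniform(lo,hi); q0=np.clip(q0,lo+.01,hi-.01)
        q,e=ik(T,q0)
        if e<2e-3 and not any(np.allclose(q,b,atol=2) for b in best): best.append(q)
    print(a,p,[b.round(0).astype(int).tolist() for b in best])
E
python3 t.py
```

```text
{(1, 2): np.float64(0.1995), (1, 0): np.float64(-0.0004), (1, 1): np.float64(0.0001), (2, 2): np.float64(0.6015), (3, 0): np.float64(0.4655), (3, 2): np.float64(-0.0002), (5, 1): np.float64(-0.1922), (5, 0): np.float64(0.3774), (5, 2): np.float64(-0.001)} 6.205477979476237e-05 [3.871 3.318 2.677 1.163 1.027 0.611 0.213 0.102 0.034]
25 -25 []
25 -18 []
25 -12 []
25 -6 []
25 0 []
30 -25 []
30 -18 []
30 -12 []
30 -6 []
30 0 []
36 -25 []
36 -18 []
36 -12 []
36 -6 []
36 0 []
42 -25 []
42 -18 []
42 -12 []
42 -6 []
42 0 []
```

```bash
cat > t.py <<'E'
from kin import *
from h import target
rng=np.random.default_rng(0)
def sols(T,n=14):
    best=[]
    for k in range(n):
        q,e=ik(T,rng.uniform(lo,hi) if k else Q[1]-.01)
        if e<2e-3 and not any(np.allclose(q,b,atol=2) for b in best): best.append(q)
    return [b.round(0).astype(int).tolist() for b in best]
if __name__=='__main__':
  F=np.diag([-1,-1,1,1.])
  for a in(28,35,42,50,58):
   for p in(-30,-18,-8,2,15,30):
    T=target([.623,.225,.103],a,p); print(a,p,'N',sols(T),'F',sols(T@F))
E
time python3 t.py
```

```text
28 -30 N [] F []
28 -18 N [] F []
28 -8 N [] F []
28 2 N [] F []
28 15 N [[-6, 26, -50, -155, -48, -97]] F [[-6, 26, -50, -155, -48, 83]]
28 30 N [[-7, 23, -36, -125, -40, -118]] F [[-7, 23, -36, -125, -40, 62]]
35 -30 N [] F []
35 -18 N [] F []
35 -8 N [] F []
35 2 N [] F []
35 15 N [[-3, 20, -43, -149, -30, -107]] F [[-3, 20, -43, -149, -30, 73]]
35 30 N [[2, 18, -29, -109, -24, -142]] F [[2, 18, -29, -109, -24, 38]]
42 -30 N [] F []
42 -18 N [] F []
42 -8 N [] F []
42 2 N [] F []
42 15 N [] F []
42 30 N [[23, 15, -25, -68, -5, 163]] F [[23, 15, -25, -68, -5, -17]]
50 -30 N [[40, 21, -51, 88, -37, -61]] F [[40, 21, -51, 88, -37, 119]]
50 -18 N [] F []
50 -8 N [] F []
50 2 N [] F []
50 15 N [] F []
50 30 N [] F []
58 -30 N [[42, 20, -47, 71, -32, -46]] F [[42, 20, -47, 71, -32, 134]]
58 -18 N [[32, 17, -52, 92, -24, -48]] F [[32, 17, -52, 92, -24, 132]]
58 -8 N [] F []
58 2 N [] F []
58 15 N [] F []
58 30 N [] F []
real	0m22.460s
user	0m22.957s
sys	0m0.047s
```

```bash
cat > g.py <<'E'
from t import *
gx,gy,gz=np.meshgrid(np.linspace(-.039,.039,7),np.linspace(-.0965,.0965,21),np.linspace(-.066,-.2,12))
box=np.c_[gx.ravel(),gy.ravel(),gz.ravel()]
cam=np.array([[.071+a,b,-.158+c] for a in(-.015,.015) for b in(-.03,.03) for c in(-.015,.015)])
def clear(T):
    w=lambda p:p@T[:3,:3].T+T[:3,3]
    b=w(np.r_[box,cam]); j=np.hypot(b[:,0]-.622,b[:,1]-.130)-.036; j=np.maximum(j,b[:,2]-.181)
    out=[j.min()]
    for s in (w(box),w(cam)):
        out.append((np.hypot(s[:,0]-(.616-.037*s[:,1]-.000),s[:,2]-.235)-.004).min())
    return np.round(np.array(out)*1000).astype(int), round(b[:,2].min()*1000)
if __name__=='__main__':
  for a in(35,40,45,50,55):
   for p in(-24,-30,-38,-46,-55):
    T=target([.623,.225,.103],a,p); S1=sols(T,8)
    U=T.copy(); U[:3,3]-=.11*T[:3,2]; print(a,p,clear(T),S1,sols(U,6))
E
python3 g.py
```

```text
35 -24 (array([18, 27, 17]), 98) [] []
35 -30 (array([27, 19, 12]), 98) [] [[59, 19, -55, 80, -56, -71]]
35 -38 (array([38,  7,  7]), 98) [[47, 29, -50, 87, -55, -77]] [[63, 23, -48, 68, -61, -68]]
35 -46 (array([48,  0,  6]), 98) [[51, 31, -45, 73, -58, -73]] [[64, 27, -40, 58, -65, -66]]
35 -55 (array([57, -1,  7]), 98) [[54, 34, -37, 61, -63, -70]] [[64, 31, -30, 49, -72, -64]]
40 -24 (array([13, 16, 11]), 103) [] [[53, 14, -58, 87, -48, -65]]
40 -30 (array([22,  7, 10]), 103) [] [[58, 17, -53, 76, -52, -64]]
40 -38 (array([33, -2, 10]), 103) [[46, 26, -49, 84, -50, -72]] [[61, 21, -46, 64, -57, -62]]
40 -46 (array([43, -1,  6]), 103) [[51, 29, -44, 70, -54, -69]] [[63, 25, -38, 55, -63, -61]]
40 -55 (array([52,  0,  7]), 103) [[53, 32, -37, 58, -59, -66]] [[63, 29, -29, 47, -69, -60]]
45 -24 (array([ 7,  5, 11]), 109) [] [[52, 12, -55, 80, -44, -57]]
45 -30 (array([16, -1,  7]), 109) [[39, 22, -52, 95, -42, -68]] [[57, 15, -50, 70, -49, -56]]
45 -38 (array([27, -1,  1]), 109) [[46, 25, -48, 79, -46, -66]] [[60, 19, -44, 59, -54, -56]]
45 -46 (array([37, -1,  3]), 109) [[50, 27, -
[... 352 characters left out ...]
, -42, -59]] [[58, 17, -41, 54, -52, -48]]
50 -46 (array([32, -1,  9]), 114) [[49, 26, -41, 61, -47, -58]] [[59, 20, -35, 47, -58, -49]]
50 -55 (array([42,  0, 17]), 114) [[51, 29, -35, 51, -53, -57]] [[59, 24, -27, 41, -64, -51]]
55 -24 (array([-3, -2,  2]), 119) [[36, 19, -51, 89, -30, -54]] [[53, 10, -47, 60, -40, -36]]
55 -30 (array([ 6, -2,  6]), 119) [[41, 20, -49, 78, -34, -52]] [[55, 13, -44, 54, -45, -38]]
55 -38 (array([17, -3, 11]), 119) [[45, 23, -44, 65, -39, -51]] [[57, 16, -38, 48, -51, -41]]
55 -46 (array([27, -3, 16]), 119) [[48, 25, -39, 55, -44, -51]] [[57, 19, -32, 42, -56, -43]]
55 -55 (array([36, -3, 18]), 119) [[50, 27, -33, 46, -50, -52]] [[57, 23, -25, 37, -63, -46]]
```

Run:
```python
from g import *
for a in(24,28,32):
   for p in(-36,-40,-44):
    T=target([.623,.225,.103],a,p); T[:3,3]-=.004*T[:3,2]; S1=sols(T,8)
    U=T.copy(); U[:3,3]-=.11*T[:3,2]; print(a,p,clear(T),S1,sols(U,6))
# place
for a in(28,45,60):
   for p in(-44,-25,-10,10,25):
    print('place',a,p,sols(target([.570,-.0925,.115],a,p),8),sols(target([.540,-.0925,.18],a,p),8))
```

```text
24 -36 (array([50, 37, 27]), 88) [[48, 33, -53, 94, -66, -86]] [[66, 29, -52, 75, -68, -80]]
24 -40 (array([55, 31, 21]), 88) [[51, 34, -50, 87, -66, -84]] [[67, 31, -48, 69, -70, -78]]
24 -44 (array([60, 25, 16]), 88) [[53, 36, -47, 80, -67, -82]] [[67, 33, -43, 64, -72, -76]]
28 -36 (array([46, 27, 20]), 93) [[48, 31, -53, 93, -61, -83]] [[64, 26, -51, 73, -65, -76]]
28 -40 (array([51, 21, 15]), 93) [[50, 32, -50, 86, -62, -81]] [[66, 28, -47, 68, -67, -75]]
28 -44 (array([56, 14, 10]), 93) [[52, 34, -47, 79, -63, -80]] [[66, 30, -43, 63, -69, -73]]
32 -36 (array([42, 17, 14]), 97) [[47, 29, -52, 92, -57, -80]] [[63, 24, -50, 72, -62, -72]]
32 -40 (array([47, 11, 10]), 97) [[49, 30, -50, 84, -58, -78]] [[65, 26, -46, 66, -64, -71]]
32 -44 (array([52,  4,  7]), 97) [[52, 32, -47, 77, -60, -76]] [[65, 28, -42, 61, -66, -69]]
place 28 -44 [] []
place 28 -25 [] []
place 28 -10 [[-43, 20, -54, -141, -50, -101]] [[-37, 1, -47, -124, -29, -129]]
place 28 10 [[-41, 18, -38, -107, -45, -127]] [[-36, 5, -37, -94, -40, -148]]
place 28 25 [[-39, 21, -29, -90, -52, -137]] []
place 45 -44 [] []
place 45 -25 [[-31, 9, -50, -164, -14, -101]] []
place 45 -10 [] []
place 45 10 [[-8, 8, -31, -61, -14, 164]] [[10, -3, -48, -16, 0, 106], [9, -3, -45, -21, -3, 112]]
place 45 25 [] [[-15, 3, -28, -53, -34, 168]]
place 60 -44 [] [[18, 2, -57, 61, -30, -25]]
place 60 -25 [] []
place 60 -10 [] []
place 60 10 [[10, 8, -45, 1, -7, 88]] [[11, -1, -44, 2, -17, 87]]
place 60 25 [[0, 10, -29, -29, -26, 138]] [[1, 2, -30, -22, -32, 130]]
```

```bash
cat > p.py <<'E'
from kin import *
from h import target
from scipy.spatial.transform import Slerp
def trace(wps,q):
    for (n,T1),T0 in zip(wps[1:],[w[1] for w in wps]):
        sl=Slerp([0,1],R.from_matrix(np.array([T0[:3,:3],T1[:3,:3]]))); em=0; st=0; mn=[]
        ang=np.degrees(np.linalg.norm((sl(0).inv()*sl(1)).as_rotvec())); 
        for t in np.linspace(0,1,21)[1:]:
            T=np.eye(4); T[:3,:3]=sl(t).as_matrix(); T[:3,3]=T0[:3,3]*(1-t)+T1[:3,3]*t
            q1,e=ik(T,q); q1=np.radians(q1); em=max(em,e); st=max(st,np.degrees(abs(q1-q)).max()); q=q1; mn.append(np.degrees(q[4]))
        print(n,np.degrees(q).round(0).astype(int).tolist(),'err',round(em,4),'step',round(st,1),'j5max',round(max(mn)),'ang',round(ang))
    return q
def back(T,d): T=T.copy(); T[:3,3]-=d*T[:3,2]; return T
G=back(target([.623,.225,.103],26,-40),.004)
E
cat > p1.py <<'E'
from p import *
import itertools
cur=fk(np.radians([49.29,15.901,-58.22,95.471,-49.158,-67.274]))
print('approach'); 
q=trace([('cur',cur),('back',back(G,.12)),('grasp',G)],np.radians([49.29,15.901,-58.2,95.4,-49.158,-67.274]))
for a,pc,pd,pp in [(75,0,0,15),(60,0,0,15),(80,-20,10,20)]:
    Pl=back(target([.570,-.0925,.122],26,pp),.004)
    print(a,pc,pd,pp); trace([('g',G),('B',back(G,.13)),('C',target([.48,.2,.25],a,pc)),('D',target([.48,-.08,.25],a,pd)),('E',target([.50,-.09,.19],26,pp)),('F',Pl)],q.copy())
E
python3 p1.py
```

```text
approach
back [67, 29, -47, 67, -69, -76] err 0.0 step 1.7 j5max -50 ang 22
grasp [51, 33, -50, 86, -64, -83] err 0.0 step 1.0 j5max -64 ang 0
75 0 0 15
B [69, 29, -46, 65, -69, -75] err 0.0 step 1.1 j5max -64 ang 0
C [52, -2, -35, 16, -50, 28] err 0.0 step 7.3 j5max -43 ang 62
D [17, -7, -35, 6, -48, 69] err 0.0 step 2.6 j5max -48 ang 0
E [7, -10, -46, -44, 0, 139] err 0.2179 step 22.6 j5max 0 ang 51
F [-13, 6, -30, -69, -20, 174] err 0.2947 step 25.6 j5max 0 ang 0
60 0 0 15
B [69, 29, -46, 65, -69, -75] err 0.0 step 1.1 j5max -64 ang 0
C [56, -9, -54, 45, -36, -1] err 0.0138 step 6.9 j5max -36 ang 52
D [20, -16, -52, 22, -27, 52] err 0.0 step 4.2 j5max -27 ang 0
E [7, -10, -46, -44, 0, 139] err 0.2179 step 23.3 j5max 0 ang 37
F [-13, 6, -30, -69, -20, 174] err 0.2947 step 25.6 j5max 0 ang 0
80 -20 10 20
B [69, 29, -46, 65, -69, -75] err 0.0 step 1.1 j5max -64 ang 0
C [51, 1, -28, 11, -58, 13] err 0.0 step 5.6 j5max -50 ang 57
D [14, -4, -29, 1, -55, 85] err 0.0 step 4.2 j5max -54 ang 30
E [-19, -5, -34, -65, -30, 174] err 0.2182 step 14.3 j5max -21 ang 55
F [-15, 7, -29, -66, -25, 174] err 0.3021 step 0.6 j5max -25 ang 0
```

```bash
cat > p2.py <<'E'
from p import *
def spin(T,d): T=T.copy(); T[:3,:3]=T[:3,:3]@R.from_euler('z',d,degrees=True).as_matrix(); return T
q=np.radians([51,33,-50,86,-64,-83]); q=np.radians(ik(G,q)[0])
for a,xe,pp in [(75,.50,10),(75,.5,18),(85,.52,14)]:
    Pl=spin(back(target([.570,-.0925,.122],26,pp),.004),180)
    E=Pl.copy(); E[:3,3]+=[-.04,0,.06]
    print(a,xe,pp); trace([('g',G),('B',back(G,.13)),('C',spin(target([.48,.2,.25],a,-20),90)),('D',spin(target([.48,-.06,.27],a,0),180)),('D2',spin(target([.5,-.08,.22],55,pp),180)),('E',E),('F',Pl)],q.copy())
E
python3 p2.py
```

```text
75 0.5 10
B [69, 29, -46, 65, -69, -75] err 0.0 step 1.1 j5max -64 ang 0
C [54, 0, -33, 18, -54, -84] err 0.0 step 2.8 j5max -54 ang 86
D [20, -8, -34, 7, -51, -114] err 0.0 step 2.1 j5max -51 ang 71
D2 [15, -11, -52, 11, -15, -105] err 0.0 step 2.0 j5max -15 ang 22
E [3, -6, -41, -53, 0, -33] err 0.199 step 13.7 j5max 0 ang 29
F [-42, 18, -39, -107, -48, 55] err 0.2493 step 76.0 j5max 0 ang 0
75 0.5 18
B [69, 29, -46, 65, -69, -75] err 0.0 step 1.1 j5max -64 ang 0
C [54, 0, -33, 18, -54, -84] err 0.0 step 2.8 j5max -54 ang 86
D [20, -8, -34, 7, -51, -114] err 0.0 step 2.1 j5max -51 ang 71
D2 [8, -9, -40, -13, -25, -70] err 0.0 step 4.7 j5max -25 ang 27
E [-41, 8, -35, -89, -50, 35] err 0.0 step 6.9 j5max -22 ang 29
F [-41, 19, -34, -98, -51, 49] err 0.0 step 0.8 j5max -50 ang 0
85 0.52 14
B [69, 29, -46, 65, -69, -75] err 0.0 step 1.1 j5max -64 ang 0
C [48, 3, -23, 5, -62, -70] err 0.0 step 3.5 j5max -62 ang 90
D [17, -2, -25, 2, -63, -108] err 0.0 step 2.3 j5max -62 ang 70
D2 [13, -10, -46, -3, -20, -86] err 0.0 step 3.0 j5max -20 ang 33
E [-41, 6, -37, -92, -47, 35] err 0.0 step 10.9 j5max -12 ang 29
F [-42, 19, -36, -102, -50, 52] err 0.0 step 0.9 j5max -47 ang 0
```

Run:
```python
from p import *; from h import *
jog(back(G,.12)); print(back(G,.12)[:3,3],G[:3,3])
```

```text
travel [-0.0436, -0.0366, -0.0446] dr [-0.0422, 0.0309, 0.033]
[0.5507058  0.28566204 0.14902897] [0.63332774 0.21633399 0.09642443]
```

Request:
jog_arm:
  travel:
    - [-0.044,-0.037,-0.045]
    - [-0.044,-0.037,-0.045]
    - [-0.044,-0.037,-0.045]
    - [-0.044,-0.037,-0.045]
    - [-0.044,-0.037,-0.045]
    - [-0.044,-0.037,-0.045]
    - [-0.044,-0.037,-0.045]
    - [-0.044,-0.037,-0.045]
    - [-0.044,-0.037,-0.045]
    - [-0.044,-0.037,-0.045]
  dr:
    - [-0.042,0.031,0.033]
    - [-0.042,0.031,0.033]
    - [-0.042,0.031,0.033]
    - [-0.042,0.031,0.033]
    - [-0.042,0.031,0.033]
    - [-0.042,0.031,0.033]
    - [-0.042,0.031,0.033]
    - [-0.042,0.031,0.033]
    - [-0.042,0.031,0.033]
    - [-0.042,0.031,0.033]
  claw: [0.68,0.68,0.68,0.68,0.68,0.68,0.68,0.68,0.68,0.68]

```text
time_s: 7.05
tcp_pos: [0.5506, 0.2858, 0.1491]
eef_rot: [-179.8, -64.0, -40.1]
contact_force: [0.7, 0.4, -1.3]
gripper_width: 0.0597
gripper_force: 0.0
```

Run:
```python
from p import *; from h import *
np.set_printoptions(precision=3,suppress=True)
s=r.get_state(); print(s['joints'],s['tcp_pos'],s['contact_force'])
jog(G)
```

```text
[ 67.524  29.372 -46.901  66.91  -68.814 -76.032] [0.551 0.286 0.149] [ 0.717  0.393 -1.306]
travel [0.0, 0.0004, 0.2404] dr [-0.0002, -0.0001, -0.0001]
```

Reached exactly, so the jog starts from the clipped pose. Approaching along the tool axis.

Request:
jog_arm:
  travel:
    - [0,0,0.05]
    - [0,0,0.1]
    - [0,0,0.15]
    - [0,0,0.18]
    - [0,0,0.2]
    - [0,0,0.22]
    - [0,0,0.235]
    - [0,0,0.24]
    - [0,0,0.24]
    - [0,0,0.24]
  dr:
    - [0,0,0]
    - [0,0,0]
    - [0,0,0]
    - [0,0,0]
    - [0,0,0]
    - [0,0,0]
    - [0,0,0]
    - [0,0,0]
    - [0,0,0]
    - [0,0,0]
  claw: [0.68,0.68,0.68,0.68,0.68,0.68,0.68,0.68,0.68,0.68]

```text
time_s: 8.3
tcp_pos: [0.6332, 0.217, 0.0967]
eef_rot: [-179.8, -64.0, -40.1]
contact_force: [0.2, -0.0, 0.0]
gripper_width: 0.0597
gripper_force: 0.0
```

Run:
```python
from h import *
np.set_printoptions(precision=3,suppress=True)
s,c=look('wrist','w2.png'); print(s['joints'],s['tcp_pos'],s['contact_force'])
```

```text
[ 50.644  33.319 -50.266  86.36  -64.27  -82.979] [0.633 0.217 0.097] [ 0.243 -0.028  0.016]
```

View pics/w2.png

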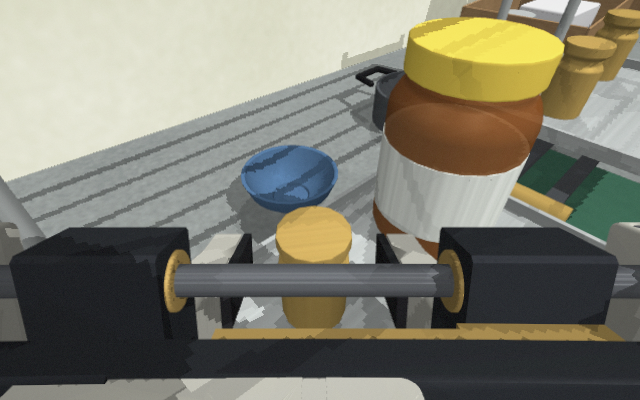

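The weight stands centred between the fingers at (314,265), and the jar is clear at (460,130). Next I'll close the gripper, then withdraw along the tool axis.

Request:
jog_arm:
  travel:
    - [0,0,0]
    - [0,0,0]
    - [0,0,0]
    - [0,0,0]
    - [0,0,0]
    - [0,0,0]
    - [0,0,0]
    - [0,0,0]
    - [0,0,0]
    - [0,0,0]
  dr:
    - [0,0,0]
    - [0,0,0]
    - [0,0,0]
    - [0,0,0]
    - [0,0,0]
    - [0,0,0]
    - [0,0,0]
    - [0,0,0]
    - [0,0,0]
    - [0,0,0]
  claw: [0.6,0.5,0.42,0.38,0.34,0.3,0.25,0.25,0.25,0.25]
  newtons: 40

```text
time_s: 9.6
tcp_pos: [0.6334, 0.2168, 0.0966]
eef_rot: [-179.8, -64.0, -40.1]
contact_force: [1.5, 1.1, 0.5]
gripper_width: 0.0306
gripper_force: 40.0
```

Request:
jog_arm:
  travel:
    - [0.005,0,-0.003]
    - [0.011,0,-0.005]
    - [0.011,0,-0.02]
    - [0.011,0,-0.05]
    - [0.011,0,-0.09]
    - [0.011,0,-0.14]
    - [0.011,0,-0.19]
    - [0.011,0,-0.24]
    - [0.011,0,-0.26]
    - [0.011,0,-0.26]
  dr:
    - [0,0,0]
    - [0,0,0]
    - [0,0,0]
    - [0,0,0]
    - [0,0,0]
    - [0,0,0]
    - [0,0,0]
    - [0,0,0]
    - [0,0,0]
    - [0,0,0]
  claw: [0.25,0.25,0.25,0.25,0.25,0.25,0.25,0.25,0.25,0.25]

```text
time_s: 10.85
tcp_pos: [0.5451, 0.2909, 0.1585]
eef_rot: [-179.7, -64.0, -40.1]
contact_force: [-0.8, -0.6, -3.0]
gripper_width: 0.0306
gripper_force: 40.0
```

Run:
```python
from p2 import spin; from p import *; from h import *
np.set_printoptions(precision=3,suppress=True)
s,c=look('wrist','w3.png'); T0=pose(s); print(s['joints'],s['tcp_pos'],s['contact_force'],s['gripper_width'])
C=spin(target([.48,.2,.25],75,-20),90); D=spin(target([.48,-.06,.27],75,0),180); D2=spin(target([.5,-.08,.22],55,20),180)
Pl=spin(back(target([.570,-.0925,.122],26,20),.004),180); E=Pl.copy(); E[:3,3]+=[-.04,0,.06]
trace([('0',T0),('C',C),('D',D),('D2',D2),('E',E),('F',Pl)],np.radians(s['joints']))
jog(C); jog(D,C); jog(D2,D); jog(E,D2)
```

```text
75 0.5 10
B [69, 29, -46, 65, -69, -75] err 0.0 step 1.1 j5max -64 ang 0
C [54, 0, -33, 18, -54, -84] err 0.0 step 2.8 j5max -54 ang 86
D [20, -8, -34, 7, -51, -114] err 0.0 step 2.1 j5max -51 ang 71
D2 [15, -11, -52, 11, -15, -105] err 0.0 step 2.0 j5max -15 ang 22
E [3, -6, -41, -53, 0, -33] err 0.199 step 13.7 j5max 0 ang 29
F [-42, 18, -39, -107, -48, 55] err 0.2493 step 76.0 j5max 0 ang 0
75 0.5 18
B [69, 29, -46, 65, -69, -75] err 0.0 step 1.1 j5max -64 ang 0
C [54, 0, -33, 18, -54, -84] err 0.0 step 2.8 j5max -54 ang 86
D [20, -8, -34, 7, -51, -114] err 0.0 step 2.1 j5max -51 ang 71
D2 [8, -9, -40, -13, -25, -70] err 0.0 step 4.7 j5max -25 ang 27
E [-41, 8, -35, -89, -50, 35] err 0.0 step 6.9 j5max -22 ang 29
F [-41, 19, -34, -98, -51, 49] err 0.0 step 0.8 j5max -50 ang 0
85 0.52 14
B [69, 29, -46, 65, -69, -75] err 0.0 step 1.1 j5max -64 ang 0
C [48, 3, -23, 5, -62, -70] err 0.0 step 3.5 j5max -62 ang 90
D [17, -2, -25, 2, -63, -108] err 0.0 step 2.3 j5max -62 ang 70
D2 [13, -10, -46, -3, -20, -86] err 0.0 step 3.0 j5max -20 ang 33
E [-41, 6, -37, -92, -47, 35] err 0.0 step 10.9 j5max -12 ang 29
F [-42, 19, -36, -102, -50, 52] err 0.0 step 0.9 j5max -47 ang 0
[ 68.659  28.649 -46.341  65.482 -69.548 -74.925] [0.545 0.291 0.158] [-0.836 -0.565 -2.956] 0.030588700702553987
C [54, 0, -33, 18, -54, -84] err 0.0 step 2.8 j5max -54 ang 87
D [20, -8, -34, 7, -51, -114] err 0.0 step 2.1 j5max -51 ang 71
D2 [6, -8, -38, -17, -27, -63] err 0.0 step 5.1 j5max -27 ang 28
E [-41, 8, -34, -88, -52, 34] err 0.0 step 6.1 j5max -25 ang 29
F [-41, 20, -33, -96, -52, 48] err 0.0 step 0.7 j5max -52 ang 0
travel [0.1431, 0.2184, -0.0423] dr [-0.0742, -0.1285, 0.189]
travel [0.4853, -0.1816, 0.0072] dr [-0.0108, -0.0108, 0.1962]
travel [-0.0245, -0.0325, 0.1043] dr [-0.0236, -0.055, -0.0506]
travel [-0.0101, -0.044, 0.0779] dr [0.0, -0.0806, -0.0]
```

View pics/w3.png

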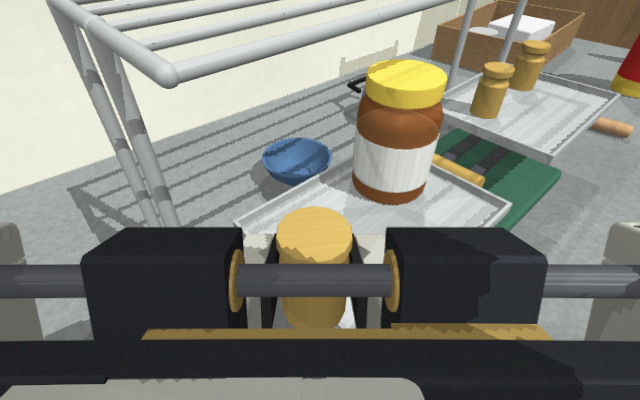

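The weight is held upright at (314,265) and clear of the pan. Moving to the carrying pose.

Request:
jog_arm:
  travel:
    - [0.07,0.109,-0.06]
    - [0.143,0.218,-0.06]
    - [0.143,0.218,-0.042]
    - [0.143,0.218,-0.042]
    - [0.143,0.218,-0.042]
    - [0.143,0.218,-0.042]
    - [0.143,0.218,-0.042]
    - [0.143,0.218,-0.042]
    - [0.143,0.218,-0.042]
    - [0.143,0.218,-0.042]
  dr:
    - [-0.0074,-0.0128,0.0189]
    - [-0.0742,-0.1285,0.189]
    - [-0.0742,-0.1285,0.189]
    - [-0.0742,-0.1285,0.189]
    - [-0.0742,-0.1285,0.189]
    - [-0.0742,-0.1285,0.189]
    - [-0.0742,-0.1285,0.189]
    - [-0.0742,-0.1285,0.189]
    - [-0.0742,-0.1285,0.189]
    - [-0.0742,-0.1285,0.189]
  claw: [0.25,0.25,0.25,0.25,0.25,0.25,0.25,0.25,0.25,0.25]

```text
time_s: 12.15
tcp_pos: [0.485, 0.1968, 0.2314]
eef_rot: [-165.0, -0.1, -110.1]
contact_force: [-0.4, -0.1, -2.1]
gripper_width: 0.0305
gripper_force: 40.0
```

Request:
jog_arm:
  travel:
    - [0.485,-0.182,0.007]
    - [0.485,-0.182,0.007]
    - [0.485,-0.182,0.007]
    - [0.485,-0.182,0.007]
    - [0.485,-0.182,0.007]
    - [0.485,-0.182,0.007]
    - [0.485,-0.182,0.007]
    - [0.485,-0.182,0.007]
    - [0.485,-0.182,0.007]
    - [0.485,-0.182,0.007]
  dr:
    - [-0.0108,-0.0108,0.1962]
    - [-0.0108,-0.0108,0.1962]
    - [-0.0108,-0.0108,0.1962]
    - [-0.0108,-0.0108,0.1962]
    - [-0.0108,-0.0108,0.1962]
    - [-0.0108,-0.0108,0.1962]
    - [-0.0108,-0.0108,0.1962]
    - [-0.0108,-0.0108,0.1962]
    - [-0.0108,-0.0108,0.1962]
    - [-0.0108,-0.0108,0.1962]
  claw: [0.25,0.25,0.25,0.25,0.25,0.25,0.25,0.25,0.25,0.25]

```text
time_s: 13.4
tcp_pos: [0.4853, -0.0596, 0.2517]
eef_rot: [-179.9, 15.0, -179.9]
contact_force: [0.2, 0.3, -2.5]
gripper_width: 0.0305
gripper_force: 40.0
```

```bash
cat > p3.py <<'E'
from p import *; from h import *
def spin(T,d): T=T.copy(); T[:3,:3]=T[:3,:3]@R.from_euler('z',d,degrees=True).as_matrix(); return T
D2=spin(target([.5,-.08,.22],55,20),180)
Pl=spin(back(target([.570,-.0925,.122],26,20),.004),180); E=Pl.copy(); E[:3,3]+=[-.04,0,.06]
E
python3 - <<'E'
from p3 import *
np.set_printoptions(precision=3,suppress=True)
s=r.get_state(); T0=pose(s); print(s['joints'],s['tcp_pos'],s['contact_force'],s['gripper_width'])
trace([('0',T0),('D2',D2),('E',E),('F',Pl)],np.radians(s['joints']))
jog(D2); jog(E,D2)
E
```

```text
[  20.364   -8.226  -33.448    6.699  -50.928 -113.865] [ 0.485 -0.06   0.252] [ 0.216  0.285 -2.484] 0.030546851928931345
D2 [6, -8, -38, -17, -27, -63] err 0.0 step 5.1 j5max -27 ang 28
E [-41, 8, -34, -88, -52, 34] err 0.0 step 6.1 j5max -25 ang 29
F [-41, 20, -33, -96, -52, 48] err 0.0 step 0.7 j5max -52 ang 0
travel [-0.0238, -0.0333, 0.1042] dr [-0.0237, -0.0552, -0.0503]
travel [-0.0101, -0.044, 0.0779] dr [0.0, -0.0806, -0.0]
```

Request:
jog_arm:
  travel:
    - [-0.024,-0.033,0.104]
    - [-0.024,-0.033,0.104]
    - [-0.024,-0.033,0.104]
    - [-0.024,-0.033,0.104]
    - [-0.024,-0.033,0.104]
    - [-0.024,-0.033,0.104]
    - [-0.024,-0.033,0.104]
    - [-0.024,-0.033,0.104]
    - [-0.024,-0.033,0.104]
    - [-0.024,-0.033,0.104]
  dr:
    - [-0.0237,-0.0552,-0.0503]
    - [-0.0237,-0.0552,-0.0503]
    - [-0.0237,-0.0552,-0.0503]
    - [-0.0237,-0.0552,-0.0503]
    - [-0.0237,-0.0552,-0.0503]
    - [-0.0237,-0.0552,-0.0503]
    - [-0.0237,-0.0552,-0.0503]
    - [-0.0237,-0.0552,-0.0503]
    - [-0.0237,-0.0552,-0.0503]
    - [-0.0237,-0.0552,-0.0503]
  claw: [0.25,0.25,0.25,0.25,0.25,0.25,0.25,0.25,0.25,0.25]

```text
time_s: 14.65
tcp_pos: [0.5104, -0.0762, 0.2048]
eef_rot: [179.9, 35.1, -160.2]
contact_force: [-0.7, -1.1, -2.9]
gripper_width: 0.0306
gripper_force: 40.0
```

Request:
jog_arm:
  travel:
    - [-0.002,-0.008,0.012]
    - [-0.004,-0.016,0.025]
    - [-0.006,-0.024,0.04]
    - [-0.008,-0.032,0.055]
    - [-0.01,-0.044,0.078]
    - [-0.01,-0.044,0.078]
    - [-0.01,-0.044,0.078]
    - [-0.01,-0.044,0.078]
    - [-0.01,-0.044,0.078]
    - [-0.01,-0.044,0.078]
  dr:
    - [0,-0.016,0]
    - [0,-0.032,0]
    - [0,-0.048,0]
    - [0,-0.064,0]
    - [0,-0.0806,0]
    - [0,-0.0806,0]
    - [0,-0.0806,0]
    - [0,-0.0806,0]
    - [0,-0.0806,0]
    - [0,-0.0806,0]
  claw: [0.25,0.25,0.25,0.25,0.25,0.25,0.25,0.25,0.25,0.25]

```text
time_s: 15.9
tcp_pos: [0.5429, -0.0873, 0.1763]
eef_rot: [-180.0, 64.1, -160.0]
contact_force: [-0.1, -0.3, -2.5]
gripper_width: 0.0307
gripper_force: 40.0
```

Run:
```python
from p3 import *
np.set_printoptions(precision=3,suppress=True)
s,c=look('wrist','w4.png'); T0=pose(s); print(s['joints'],s['tcp_pos'],s['eef_rot'],s['contact_force'],s['gripper_width'])
trace([('0',T0),('F',Pl)],np.radians(s['joints']))
jog(E);jog(Pl)
# right pan + weights from wrist
hs=cv2.cvtColor(c['pixels'],cv2.COLOR_RGB2HSV)
for t in ['weight1_mid']:
    for d in r.regions_of(t,'wrist')[:4]:
        p=maskpts(c,s,d['pixels']); print(np.round(d['extent']),d['conf'],np.percentile(p,[3,50,97],axis=0).ravel())
c2=r.capture('scene'); im=np.ascontiguousarray(c2['pixels'][130:330,200:440,::-1])
cv2.imwrite('pics/mix.png',np.hstack([cv2.resize(im,(480,400)),cv2.resize(cv2.imread('pics/w4.png'),(320,200)) if 0 else cv2.copyMakeBorder(cv2.resize(cv2.imread('pics/w4.png'),(320,200)),0,200,0,0,cv2.BORDER_CONSTANT)]))
```

```text
[-40.905   8.22  -33.832 -87.746 -51.845  34.454] [ 0.543 -0.087  0.176] [-179.957   64.102 -159.995] [-0.148 -0.318 -2.484] 0.030722398568678297
F [-41, 20, -33, -96, -52, 48] err 0.0 step 0.7 j5max -52 ang 0
travel [0.002, -0.0011, -0.0] dr [-0.0001, 0.0003, 0.0]
travel [0.0771, -0.0284, 0.12] dr [-0.0001, 0.0003, 0.0]
[311. 140. 357. 212.] 0.78 [ 0.611 -0.057  0.09   0.614 -0.047  0.116  0.627 -0.031  0.143]
[391. 129. 447. 161.] 0.7 [0.597 0.006 0.013 0.788 0.146 0.027 0.803 0.168 0.095]
```

View pics/mix.png

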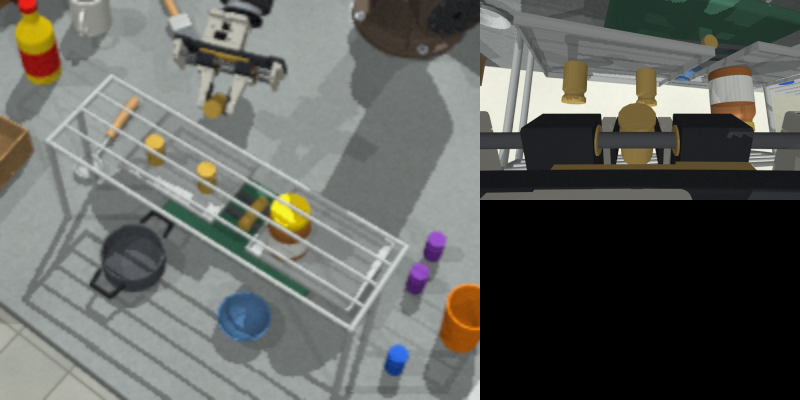

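The weight is held, but my 180° spin left it inverted; the wrist picture is upside down. Rolling back half a turn about the tool axis (j6 from +34 to −146, within range) restores the pick-up attitude.

Request:
jog_arm:
  travel:
    - [0,0,-0.05]
    - [0,0,-0.05]
    - [0,0,-0.05]
    - [0,0,-0.05]
    - [0,0,-0.05]
    - [0,0,-0.05]
    - [0,0,-0.05]
    - [0,0,-0.05]
    - [0,0,-0.05]
    - [0,0,-0.05]
  dr:
    - [0,0,0.25]
    - [0,0,0.25]
    - [0,0,0.25]
    - [0,0,0.25]
    - [0,0,0.25]
    - [0,0,0.25]
    - [0,0,0.25]
    - [0,0,0.25]
    - [0,0,0.25]
    - [0,0,0.25]
  claw: [0.25,0.25,0.25,0.25,0.25,0.25,0.25,0.25,0.25,0.25]

```text
time_s: 17.3
tcp_pos: [0.5217, -0.0953, 0.1869]
eef_rot: [115.9, 0.0, 109.9]
contact_force: [0.1, 0.4, -3.3]
gripper_width: 0.0307
gripper_force: 40.0
```

Request:
jog_arm:
  travel:
    - [0,0,0]
    - [0,0,0]
    - [0,0,0]
    - [0,0,0]
    - [0,0,0]
    - [0,0,0]
    - [0,0,0]
    - [0,0,0]
    - [0,0,0]
    - [0,0,0]
  dr:
    - [0,0,0.25]
    - [0,0,0.25]
    - [0,0,0.25]
    - [0,0,0.25]
    - [0,0,0.25]
    - [0,0,0.25]
    - [0,0,0.25]
    - [0,0,0.25]
    - [0,0,0.25]
    - [0,0,0.25]
  claw: [0.25,0.25,0.25,0.25,0.25,0.25,0.25,0.25,0.25,0.25]

```text
time_s: 18.55
tcp_pos: [0.5217, -0.0955, 0.1868]
eef_rot: [179.8, -64.1, 20.1]
contact_force: [0.3, -0.6, -3.2]
gripper_width: 0.0306
gripper_force: 40.0
```

Run:
```python
from p3 import *
from scipy.optimize import least_squares
np.set_printoptions(precision=3,suppress=True)
s,c=look('wrist','w5.png'); T0=pose(s); print(s['joints'],s['tcp_pos'],s['eef_rot'],s['contact_force'],s['gripper_width'])
Pl=back(target([.570,-.0925,.122],26,20),.004); A=Pl.copy(); A[2,3]+=.03
trace([('0',T0),('A',A),('F',Pl)],np.radians(s['joints'])); jog(A); jog(Pl)
# neighbours, pan height
hs=cv2.cvtColor(c['pixels'],cv2.COLOR_RGB2HSV); v,u=np.nonzero(c['range_z']>0); P=pts(c,s,np.c_[u,v],c['range_z'][v,u]); H=hs[v,u]
pan=(H[:,1]<50)&(P[:,0]>.53)&(P[:,0]<.66)&(P[:,1]>-.19)&(P[:,1]<0)&(P[:,2]>.06)&(P[:,2]<.11); print('pan',pan.sum(),np.percentile(P[pan],[2,50,98],axis=0))
# held weight in tool frame
m=(H[:,0]>10)&(H[:,0]<30)&(H[:,1]>110); q=(P-T0[:3,3])@T0[:3,:3]; k=m&(abs(q[:,1])<.02)&(q[:,2]>-.06)&(q[:,2]<.03)&(q[:,0]>0)
w=P[k]; print('held',k.sum(),np.percentile(w,[2,50,98],axis=0)); t=w[w[:,2]>np.percentile(w[:,2],80)-.004]
c0=t-t.mean(0); n=np.linalg.svd(c0,full_matrices=False)[2][2]; print('top centre',t.mean(0),'normal',n)
```

```text
[ -43.065    5.855  -34.391  -85.064  -53.552 -147.624] [ 0.522 -0.095  0.187] [179.838 -64.109  20.093] [ 0.271 -0.592 -3.226] 0.030595699650250895
A [-39, 15, -32, -92, -51, -140] err 0.0 step 0.5 j5max -51 ang 0
F [-41, 20, -33, -96, -52, -132] err 0.0 step 0.4 j5max -51 ang 0
travel [-0.0221, 0.0273, 0.144] dr [0.0002, -0.0003, 0.0002]
travel [-0.0761, 0.0272, 0.1702] dr [0.0002, -0.0003, 0.0002]
pan 2305 [[ 0.532 -0.122  0.086]
 [ 0.631 -0.071  0.088]
 [ 0.659 -0.001  0.095]]
held 3735 [[ 0.496 -0.114  0.208]
 [ 0.509 -0.1    0.214]
 [ 0.524 -0.086  0.215]]
top centre [ 0.509 -0.1    0.214] normal [ 0.016  0.006 -1.   ]
```

View pics/w5.png

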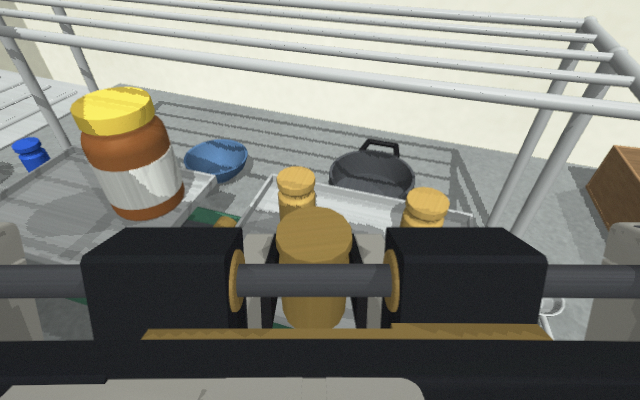

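The held weight is upright again at (314,255); its top plane normal is within 1° of vertical. It is over the free front half of the right pan, with the neighbours behind at (296,195) and (427,205). I'll lower it in two steps.

Request:
jog_arm:
  travel:
    - [-0.006,0.007,0.037]
    - [-0.012,0.014,0.075]
    - [-0.018,0.021,0.11]
    - [-0.022,0.027,0.135]
    - [-0.022,0.027,0.144]
    - [-0.038,0.027,0.152]
    - [-0.052,0.027,0.159]
    - [-0.06,0.027,0.162]
    - [-0.068,0.027,0.166]
    - [-0.068,0.027,0.166]
  dr:
    - [0,0,0]
    - [0,0,0]
    - [0,0,0]
    - [0,0,0]
    - [0,0,0]
    - [0,0,0]
    - [0,0,0]
    - [0,0,0]
    - [0,0,0]
    - [0,0,0]
  claw: [0.25,0.25,0.25,0.25,0.25,0.25,0.25,0.25,0.25,0.25]

```text
time_s: 19.85
tcp_pos: [0.5823, -0.088, 0.1195]
eef_rot: [-179.8, -64.1, 19.7]
contact_force: [-0.1, 0.4, -1.8]
gripper_width: 0.0309
gripper_force: 40.0
```

Request:
jog_arm:
  travel:
    - [-0.003,0,0.0015]
    - [-0.006,0,0.003]
    - [-0.009,0,0.0045]
    - [-0.012,0,0.006]
    - [-0.015,0,0.0073]
    - [-0.018,0,0.0088]
    - [-0.021,0,0.0102]
    - [-0.0225,0,0.011]
    - [-0.0225,0,0.011]
    - [-0.0225,0,0.011]
  dr:
    - [0,0,0]
    - [0,0,0]
    - [0,0,0]
    - [0,0,0]
    - [0,0,0]
    - [0,0,0]
    - [0,0,0]
    - [0,0,0]
    - [0,0,0]
    - [0,0,0]
  claw: [0.25,0.25,0.25,0.25,0.25,0.25,0.25,0.25,0.25,0.25]

```text
time_s: 21.1
tcp_pos: [0.5826, -0.088, 0.1074]
eef_rot: [-179.9, -64.1, 19.8]
contact_force: [-0.9, -1.4, -0.3]
gripper_width: 0.0308
gripper_force: 40.0
```

Run:
```python
from p3 import *
np.set_printoptions(precision=3,suppress=True)
def tops(s,c):
    hs=cv2.cvtColor(c['pixels'],cv2.COLOR_RGB2HSV); v,u=np.nonzero(c['range_z']>0); P=pts(c,s,np.c_[u,v],c['range_z'][v,u]); H=hs[v,u]
    m=(H[:,0]>10)&(H[:,0]<30)&(H[:,1]>110)
    for x,y in((.57,-.0925),(.627,-.041),(.633,-.144)):
        k=m&(np.hypot(P[:,0]-x,P[:,1]-y)<.02)&(P[:,2]>.07); w=P[k]
        if len(w)>20: print((x,y),len(w),'top z',np.percentile(w[:,2],97), np.median(w[w[:,2]>np.percentile(w[:,2],97)-.004],0))
s,c=look('wrist','w6.png'); print(s['tcp_pos'],s['contact_force']); tops(s,c)
```

```text
[ 0.583 -0.088  0.107] [-0.937 -1.397 -0.296]
(0.57, -0.0925) 5521 top z 0.13504102727003087 [ 0.57  -0.093  0.134]
(0.627, -0.041) 4712 top z 0.13476754912361147 [ 0.623 -0.044  0.134]
(0.633, -0.144) 4417 top z 0.1350426049363546 [ 0.632 -0.147  0.134]
```

All three tops are at 0.1345 m, so the weight is standing on the pan and the pan has followed it down. Releasing gently.

Request:
jog_arm:
  travel:
    - [0,0,0]
    - [0,0,0]
    - [0,0,0]
    - [0,0,0]
    - [0,0,0]
    - [0,0,0]
    - [0,0,0]
    - [0,0,0]
    - [0,0,0]
    - [0,0,0]
  dr:
    - [0,0,0]
    - [0,0,0]
    - [0,0,0]
    - [0,0,0]
    - [0,0,0]
    - [0,0,0]
    - [0,0,0]
    - [0,0,0]
    - [0,0,0]
    - [0,0,0]
  claw: [0.36,0.38,0.4,0.43,0.47,0.52,0.57,0.62,0.65,0.65]

```text
time_s: 22.4
tcp_pos: [0.5825, -0.0879, 0.1073]
eef_rot: [-179.9, -64.1, 19.7]
contact_force: [0.1, 0.1, 0.2]
gripper_width: 0.0569
gripper_force: 0.0
```

Request:
jog_arm:
  travel:
    - [0,0,-0.02]
    - [0,0,-0.05]
    - [0,0,-0.08]
    - [0,0,-0.12]
    - [0,0,-0.16]
    - [0,0,-0.2]
    - [0,0,-0.24]
    - [0,0,-0.24]
    - [0,0,-0.24]
    - [0,0,-0.24]
  dr:
    - [0,0,0]
    - [0,0,0]
    - [0,0,0]
    - [0,0,0]
    - [0,0,0]
    - [0,0,0]
    - [0,0,0]
    - [0,0,0]
    - [0,0,0]
    - [0,0,0]
  claw: [0.65,0.65,0.65,0.65,0.65,0.65,0.65,0.65,0.65,0.65]

```text
time_s: 23.65
tcp_pos: [0.4811, -0.1245, 0.1596]
eef_rot: [-179.8, -64.1, 19.7]
contact_force: [0.3, 1.2, -0.2]
gripper_width: 0.0573
gripper_force: 0.0
```

Run:
```python
from h import *
np.set_printoptions(precision=3,suppress=True)
s,c=look('wrist','w7.png'); print(s['time_s'],s['tcp_pos'],s['contact_force'])
def an(s,c):
    hs=cv2.cvtColor(c['pixels'],cv2.COLOR_RGB2HSV); v,u=np.nonzero(c['range_z']>0); P=pts(c,s,np.c_[u,v],c['range_z'][v,u]); H=hs[v,u]
    m=(H[:,0]>10)&(H[:,0]<30)&(H[:,1]>110)
    for x,y in((.57,-.0925),(.625,-.042),(.633,-.145)):
        w=P[m&(np.hypot(P[:,0]-x,P[:,1]-y)<.022)&(P[:,2]>.07)]
        if len(w)>20: t=w[w[:,2]>np.percentile(w[:,2],97)-.004]; print(len(w),t.mean(0))
    g=H[:,1]<50
    for n,x0,x1,y0,y1 in(('R',.54,.6,-.17,-.02),('L',.53,.57,.11,.24)):
        w=P[g&(P[:,0]>x0)&(P[:,0]<x1)&(P[:,1]>y0)&(P[:,1]<y1)&(P[:,2]>.06)&(P[:,2]<.1)]; print(n,len(w),np.median(w[:,2]) if len(w) else '')
an(s,c); s,c=look('scene'); an(s,c)
```

```text
23.65 [ 0.481 -0.124  0.16 ] [ 0.253  1.17  -0.162]
2728 [ 0.569 -0.093  0.133]
1907 [ 0.624 -0.044  0.132]
2346 [ 0.632 -0.147  0.133]
R 6052 0.07793532277490711
L 2965 0.07880952931255208
81 [ 0.576 -0.087  0.138]
90 [ 0.63  -0.036  0.139]
92 [ 0.635 -0.147  0.137]
R 382 0.07953455146221078
L 287 0.0795364379352057
```

View pics/w7.png

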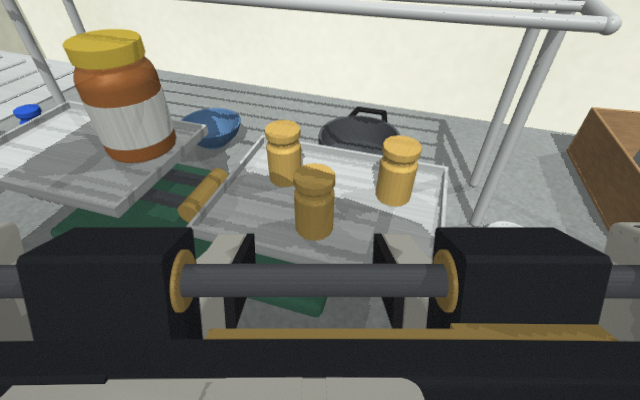

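The picture shows three brass weights upright on the right pan at (284,155), (314,203) and (398,172). The jar is untouched on the left pan at (120,95), both pan floors measure about 78–79 mm (level), and the gripper is clear. Handing in.

```bash
python3 -c "
from plant import r
print(r.close_job())"
```

```text
the job is handed in; nothing more can be done
None
```

All three brass weights now stand upright on the right pan, the jar is where it was on the left pan, and the two pan floors measured level to within 1 mm; the job was handed in at about 24 s.

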